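# Clear the dust filter and hold the suction gate half open

## Task

Clear the bench dust filter by turning its red hand wheel one full turn clockwise (seen from above), once round only, so that its white knob stops back at the yellow mark. Then slide the sprung shutter of the blue suction gate open by its orange tab, never pulling it wide open, and keep holding it at half travel, the tab level with the yellow marks on the rails: the job finishes with you still holding it there, as the spring shuts it when let go. Leave the offcut, glue bottle, wrench and tape roll where they are.

Things in the scene. Friction and masses are not known exactly. Their poses are not given: they have to be found in the camera images.
- wheel_axis (a point): Point on the vertical axis of the hand wheel, at half the height of its knob (183 mm above the bench). The filter is a grey upright drum of 200 mm diameter and 145 mm height with a black lid, fixed to the bench; the red three-spoke wheel, 140 mm in diameter, lies flat on top of it (wheel top 160 mm above the bench). The point's x axis points from the wheel axis to the yellow mark on the lid, where the knob stands at the start.
- knob_center (a point): Centre of the upright white knob on the wheel: a cylinder of 26 mm diameter from 162 to 204 mm above the bench, 55 mm from the wheel axis. It spins freely on its own pin, so it can be held in one grip and led round the circle.
- wheel (a joint): Angle of the hand wheel in rad: 0 at the start (knob at the yellow mark), grows clockwise seen from above, 6.28 after one full turn. Stays where it is left; turning takes about 1.5 N at the knob.
- gate_unit: Blue suction gate, fixed to the bench: a box 235 x 120 mm and 75 mm high with two aluminium rails on top (tops at 87 mm, 96 mm apart inside) and a square opening at its far end. Origin on the bench, exactly below the place of the tab's centre at half travel (yellow marks on the rails). The box reaches from x = -75 to +160 mm, and a steel pipe on to +210 mm. The shutter opens along its -x axis (roughly towards the robot); z is up.
- tab_center (a point): Centre of the upright orange tab of the shutter: 12 mm thick along the sliding direction (x of this point, which opens towards -x), 44 mm wide across it (y) and 46 mm high, from 81 to 127 mm above the bench, standing on the flat aluminium blade (blade top 81 mm). Shut it is 40 mm on the +x side of the half-travel place.
- shutter (a joint): Opening of the shutter in m: 0 shut, 0.08 wide open, half travel 0.04. A spring pulls it shut with about 3 N at 0, 9 N at half and 15 N wide open.
- offcut: Loose pine offcut, 100 x 45 x 25 mm; origin under its centre; to be left alone.
- glue: Yellow glue bottle with a red cap (origin at the centre of its underside), 56 mm in diameter and 110 mm high, standing, to be left alone.
- wrench: Loose steel wrench 180 mm long, lying flat, to be left alone; origin under its middle, x along it.
- tape: Roll of blue tape, 90 mm outer diameter, 25 mm high, lying flat, to be left alone; origin under its centre.

How it is judged:
By the outcome, as a careful person would: the job done as asked, in the order asked, and still so for the second after the job is handed in, while the arm keeps its last pose, push and grip.
It also fails if it takes over 67 s, if anything falls off the work surface, if the arm or the gripper's body presses on something with over 40 N, if the wrist force passes 120 N, or if a joint passes its speed limit or range.

## Robot

A 7-joint arm with a two-finger parallel gripper is mounted at the origin on the work surface. World frame = base frame: x ahead of the robot, y to its left, z up, the work surface at z = 0. Lengths are in m, angles in rad, forces in N, time in s.
With the tool pointing down it reaches from about 0.35 to 0.9 m from the base axis. Payload 8.1 kg.
Tool frame: the origin (TCP) lies between the finger pads; the fingertips stand 25 mm ahead of it and the grasp point (between the pads) lies 6 mm ahead of it; z points along the fingers, x is the direction in which the jaws open and shut, and the axes are right-handed (so a half turn about z gives the same grasp; the last joint's range is limited). The gripper opens to 92 mm and grips with 3 to 60 N. Pads are 19 mm wide; open, the fingers measure 130 mm over their backs; the gripper's body (75 mm by 190 mm) begins 47 mm behind the grasp point.
Start: joints at [-1.325, 0.434, 0.025, 1.573, -0.012, 1.134, -0.075], TCP at [0.214, 0.587, 0.252] pointing down, gripper open.
Joint ranges: [-2.62, 2.62], [-0.44, 2.09], [-1.27, 1.32], [0.08, 2.57], [-1.32, 4.46], [0.12, 2], [-2.74, 2.74]. Speed limits (rad/s): [2.22, 2.22, 3.01, 3.01, 3.14, 3.14, 3.14].

## Interface

Orientations are given as a unit quaternion [w, x, y, z].
In Python, from plant import ctrl gives the robot as it stands.
- The arm moves only by the tool arm_command, never from a script. Its argument "series" is text: rows parted by semicolons, each of 7 numbers parted by spaces: the closure, from 0 (fully open) to 1 (shut), then the shift along the tool's x, y, z in m, then the turn, a rotation vector about the tool's x, y, z in rad. A call has 1 to 10 rows; each row is the pose to reach, as a shift and turn from the pose commanded when the call began, along the tool's axes at that moment; what a row does not reach only later rows make up. A row lasts 1/12 s, in which the tool goes at most 41.7 mm and 7.16 degrees, less where a joint would pass 70% of its speed; a pose out of reach is approached as far as the arm can. A call with a gripper value outside its range is refused whole. The fingers move at their own pace and stop on an object; "newtons" is the grip in N (left out, the last holds). Time passes only in rows, so rows that repeat a pose let the fingers close. It gives the time, the measured TCP pose, the force and the opening at its end, in the units of the state.
- ctrl.get_obs(): the state, without advancing time (a new reading comes with each control period).
- ctrl.snapshot(name): name is "scene" or "top"; returns a dict with "img" (400x640x3 uint8, blue, green, red), "mtx" (3x3 intrinsics, pixels), "origin" and "rotation" of the camera in the world. Camera axes: x right, y down, z forward; pixel columns grow to the right and rows downward; lengths in m; the calibration is good to about 2 mm. A picture is of the moment at which its call begins. There is no depth.
- ctrl.finish_job(): hands the job in, once; it reports no verdict.
The state is a dict: "t": time; "q": joint angles; "joint_velocities": joint speeds; "effort": joint torques, N m; "tcp_pos": TCP position; "eef_rot": TCP orientation; "contact_force": force on the tool from outside, world axes, zero at the start; "moment": the same for the moment, N m; "finger_gap": opening from 0.0 (shut) to 1.0 (fully open).
Only numpy, scipy, OpenCV 4.12 (cv2) and the standard library are available. Lean on these libraries where they do the work, as an engineer would, in place of code of your own. Each camera call takes 0.05 s, during which the arm holds its last target.

## Working session

There is one attempt and no reset: what is moved stays moved. The work goes in short steps, Python scripts to look and compute and a tool call to move; the robot and the scene stay as the last step left them, time stands still between calls to the robot, and variables do not carry over. Pictures are saved under pics/ and viewed, and the job is handed in when it is done.

Besides the shell and the picture viewer there is one more tool, called after "Emit:" in YAML: its name, and indented under it one key for each argument. arm_command: Moves the arm, as the interface text tells. Its arguments: {"type":"object","properties":{"series":{"type":"string"},"newtons":{"type":"number"}},"required":["series"]}

```bash
ls; mkdir -p pics; python3 - <<'E'
from plant import ctrl
import cv2
for n in("scene","top"):
    s=ctrl.snapshot(n); cv2.imwrite(f"pics/{n}0.png",s["img"]); print(n,s["mtx"],s["origin"],s["rotation"])
print(ctrl.get_obs())
E
```

```text
pics
scene [[409.11223515   0.         321.23409738]
 [  0.         409.11223515 199.03419924]
 [  0.           0.           1.        ]] [1.47530406 0.37489812 1.0352663 ] [-0.21561282  0.49510361  0.77652569 -0.3246404 ]
top [[506.17667537   0.         318.29599674]
 [  0.         506.17667537 197.58203577]
 [  0.           0.           1.        ]] [0.50200946 0.01664712 1.76882886] [ 0.01387693 -0.70388983  0.7096196  -0.0280455 ]
{'t': 0.1, 'q': array([-1.32459516,  0.43511711,  0.02499012,  1.5739998 , -0.01161305,
        1.13400283, -0.07511441]), 'joint_velocities': array([ 0.00094927, -0.00012893,  0.0007045 , -0.00482824, -0.00103617,
       -0.00014875, -0.00081824]), 'effort': array([ 3.03145520e-03, -6.69121385e+01,  9.87894014e-01, -3.15147114e+01,
       -6.05304586e-02,  3.73167882e-02,  8.63103833e-05]), 'tcp_pos': array([0.21351479, 0.58694941, 0.25104854]), 'eef_rot': array([ 4.44223550e-04,  8.19105843e-01,  5.73641997e-01, -5.29190768e-04]), 'contact_force': array([-0.26270761, -0.6517024 , -0.4052936 ]), 'moment': array([0.01207491, 0.01831539, 0.02059142]), 'finger_gap': 1.0001032404296981}
```

View pics/scene0.png

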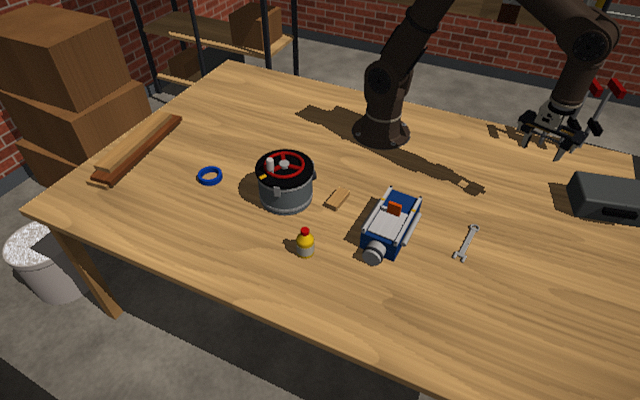

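View pics/top0.png

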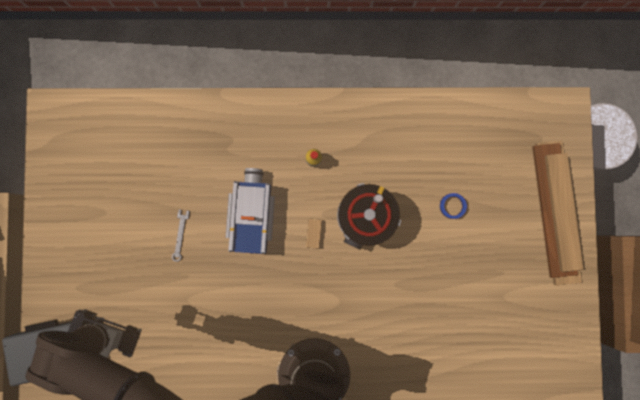

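The top view has the wheel hub near (370,214), the knob near (378,198) and the tab near (252,218). +x points up in the image and +y points left. I'll zoom in to measure these.

```bash
python3 - <<'E'
import cv2,numpy as np
t=cv2.imread("pics/top0.png");s=cv2.imread("pics/scene0.png")
a=cv2.resize(t[165:265,215:315],None,fx=4,fy=4,interpolation=2);b=cv2.resize(t[165:265,320:420],None,fx=4,fy=4,interpolation=2)
cv2.imwrite("pics/zt.png",np.hstack([a,b]))
a=cv2.resize(s[180:270,345:435],None,fx=4,fy=4,interpolation=2);b=cv2.resize(s[135:225,240:330],None,fx=4,fy=4,interpolation=2)
cv2.imwrite("pics/zs.png",np.hstack([a,b]))
E
```

```text
(no output)
```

View pics/zt.png

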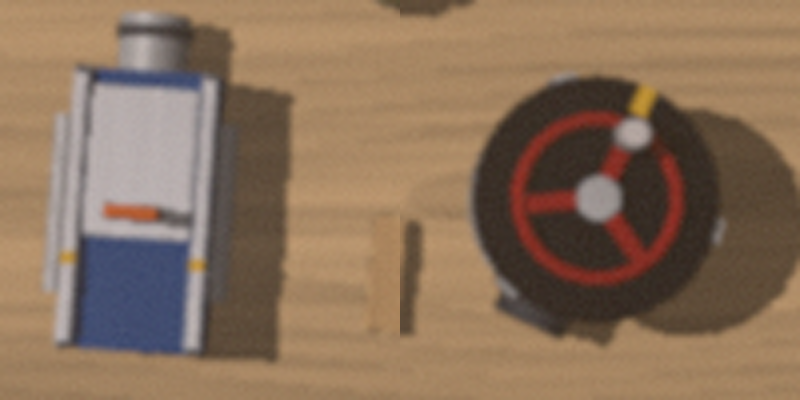

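View pics/zs.png

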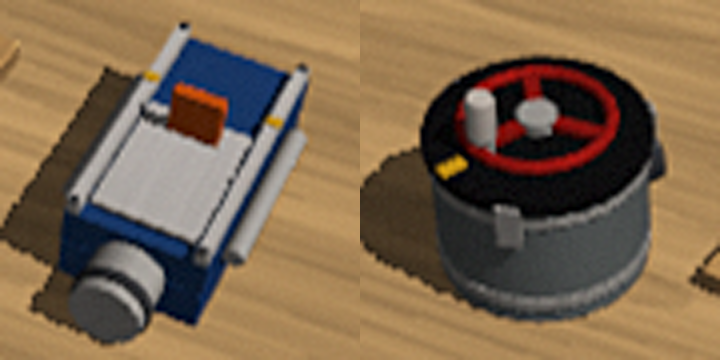

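```bash
cat > h.py <<'E'
import cv2,numpy as np
from scipy.spatial.transform import Rotation as R
def rot(q): return R.from_quat([q[1],q[2],q[3],q[0]])
def ray(s,uv,z):
    uv=np.atleast_2d(np.asarray(uv,float)); K=np.asarray(s["mtx"])
    d=np.c_[uv,np.ones(len(uv))]@np.linalg.inv(K).T@rot(s["rotation"]).as_matrix().T
    o=np.asarray(s["origin"]); return o+d*((z-o[2])/d[:,2])[:,None]
def proj(s,p):
    p=np.atleast_2d(p); c=(p-s["origin"])@rot(s["rotation"]).as_matrix(); c=c@np.asarray(s["mtx"]).T; return c[:,:2]/c[:,2:]
def blobs(img,box,cond):
    x0,y0,x1,y1=box; hsv=cv2.cvtColor(img,cv2.COLOR_BGR2HSV).astype(int); m=np.zeros(img.shape[:2],np.uint8)
    m[y0:y1,x0:x1]=cond(*[hsv[y0:y1,x0:x1,i] for i in range(3)])
    n,l,st,c=cv2.connectedComponentsWithStats(m); return m,l,[(i,st[i,4],c[i]) for i in range(1,n) if st[i,4]>2]
def ringfit(s,pts,z):
    from scipy.optimize import least_squares
    P=ray(s,pts,z)[:,:2]; r=least_squares(lambda p:np.hypot(*(P-p[:2]).T)-p[2],[*P.mean(0),.065],loss="soft_l1",f_scale=.002); return r.x
E
python3 - <<'E'
from plant import ctrl
from h import *
T=ctrl.snapshot("top");S=ctrl.snapshot("scene")
red=lambda h,s,v:((h<6)|(h>172))&(s>140)&(v>80)
yel=lambda h,s,v:(h>19)&(h<32)&(s>130)&(v>120)
for n,s,b1,b2 in(("top",T,(335,180,405,250),(215,165,315,265)),("scene",S,(250,140,320,200),(355,185,430,265))):
    m,l,bl=blobs(s["img"],b1,red); ys,xs=np.nonzero(m)
    c=ringfit(s,np.c_[xs,ys],.155); P=ray(s,np.c_[xs,ys],.155)[:,:2]; 
    rr=np.hypot(*(P-c[:2]).T); k=abs(rr-.065)<.012; c=ringfit(s,np.c_[xs,ys][k],.155)
    print(n,"ring",c.round(4))
    m,l,bl=blobs(s["img"],b1,yel)
    for i,a,cc in bl: p=ray(s,cc,.146)[0];print(" mark",a,cc.round(1),p.round(4),np.degrees(np.arctan2(p[1]-c[1],p[0]-c[0])))
    m,l,bl=blobs(s["img"],b1,lambda h,ss,v:(ss<70)&(v>125))
    for i,a,cc in bl: print(" white",a,cc.round(1),ray(s,cc,.204)[0].round(4))
    m,l,bl=blobs(s["img"],b2,yel)
    for i,a,cc in bl: print(" rail",a,cc.round(1),ray(s,cc,.087)[0].round(4))
    m,l,bl=blobs(s["img"],b2,lambda h,ss,v:(h<15)&(ss>150)&(v>80))
    for i,a,cc in bl: print(" tab",a,cc.round(1),ray(s,cc,.104)[0].round(4),ray(s,cc,.127)[0].round(4))
E
```

```text
top ring [ 0.5441 -0.177   0.0635]
 mark 23 [380.3 190. ] [ 0.6212 -0.2163  0.146 ] -27.003847332238564
 white 9 [360.1 183.7] [ 0.6371 -0.1455  0.204 ]
 white 48 [377.8 197.8] [ 0.5928 -0.2     0.204 ]
 white 93 [369.1 214.1] [ 0.5422 -0.1721  0.204 ]
 white 7 [337. 216.] [ 0.5373 -0.0725  0.204 ]
 white 6 [345.2 236.2] [ 0.4749 -0.0971  0.204 ]
 tab 26 [247.6 217.8] [0.5362 0.2153 0.104 ] [0.5357 0.2126 0.127 ]
scene ring [ 0.5443 -0.1781  0.0642]
 mark 24 [262.6 176.2] [ 0.6219 -0.2163  0.146 ] -26.171751478563337
 white 59 [270.8 162.8] [ 0.6096 -0.1877  0.204 ]
 white 51 [284.1 162.9] [ 0.5916 -0.1491  0.204 ]
 white 4 [308.5 180.5] [ 0.6344 -0.0413  0.204 ]
 white 9 [301.  186.3] [ 0.6679 -0.0501  0.204 ]
 white 3 [291.  189.7] [ 0.6939 -0.0704  0.204 ]
 white 3 [312. 193.] [ 0.6801 -0.0076  0.204 ]
 rail 7 [382.3 198.6] [0.4918 0.1624 0.087 ]
 rail 7 [413. 210.] [0.4998 0.27   0.087 ]
 tab 52 [396.1 205.6] [0.5215 0.2171 0.104 ] [0.5451 0.221  0.127 ]
 tab 3 [390. 207.] [0.5359 0.2012 0.104 ] [0.5591 0.2054 0.127 ]
 tab 14 [395.4 209.6] [0.5397 0.2202 0.104 ] [0.5628 0.224  0.127 ]
```

```bash
cat >> h.py <<'E'
def togo(o,p,yaw):
    Rt=rot(o["eef_rot"]); Rd=R.from_matrix(np.array([[np.cos(yaw),np.sin(yaw),0],[np.sin(yaw),-np.cos(yaw),0],[0,0,-1]]).T.reshape(3,3).T)
    return Rt.inv().apply(np.asarray(p)-o["tcp_pos"]).round(4),(Rt.inv()*Rd).as_rotvec().round(4)
E
python3 - <<'E'
from plant import ctrl
from h import *
T=ctrl.snapshot("top")
print(ray(T,[[231.75,229.25],[264.25,231.25]],.087))
# knob top & dist
o=ctrl.get_obs()
a=np.radians(-26.6);ax=np.array([.544,-.1775]);k=ax+.055*np.array([np.cos(a),np.sin(a)]);print(k,proj(T,[*k,.204]))
print(togo(o,[*k,.26],a+np.pi/2), rot(o["eef_rot"]).as_matrix().round(3))
E
```

```text
[[0.49901748 0.26954255 0.087     ]
 [0.49147327 0.16233445 0.087     ]]
[ 0.59317848 -0.20212675] [[378.51395193 197.64888706]]
(array([-0.612 ,  0.6266, -0.0082]), array([1.000e-04, 7.000e-04, 1.154e-01])) [[ 0.342  0.94  -0.   ]
 [ 0.94  -0.342 -0.001]
 [-0.001  0.    -1.   ]]
```

Emit:
arm_command:
  series: "0 -0.02 0.02 -0.01 0 0 0.01; 0 -0.05 0.05 -0.02 0 0 0.02; 0 -0.08 0.08 -0.03 0 0 0.04; 0 -0.11 0.11 -0.03 0 0 0.05; 0 -0.14 0.14 -0.03 0 0 0.06; 0 -0.17 0.17 -0.03 0 0 0.08; 0 -0.20 0.20 -0.03 0 0 0.1; 0 -0.23 0.23 -0.03 0 0 0.115; 0 -0.26 0.26 -0.03 0 0 0.115; 0 -0.29 0.29 -0.03 0 0 0.115"
  newtons: 25

```text
t: 1.08
tcp_pos: [0.3836, 0.2219, 0.282]
eef_rot: [-0.0, 0.851, 0.526, 0.0]
contact_force: [0.9, -0.0, 0.4]
finger_gap: 0.999
```

```bash
cat > k.py <<'E'
from plant import ctrl
from h import *
import sys
o=ctrl.get_obs();a=np.radians(-26.6)
print(o["t"],o["q"].round(2),o["tcp_pos"].round(4),o["contact_force"].round(1),round(o["finger_gap"],3),"yaw",np.degrees(np.arctan2(*rot(o["eef_rot"]).as_matrix()[[1,0],0])).round(2))
print(togo(o,[.5932,-.2021,float(sys.argv[1])],a+np.pi/2))
E
python3 k.py .26
```

```text
1.0833 [-0.85  0.1   0.23  1.96 -0.03  1.08  0.49] [0.3836 0.2219 0.282 ] [ 0.9 -0.   0.4] 0.999 yaw 63.42
(array([-0.2855,  0.3772,  0.0218]), array([ 0.0001, -0.0008,  0.0004]))
```

Emit:
arm_command:
  series: "0 -0.025 0.03 0 0 0 0; 0 -0.05 0.065 0 0 0 0; 0 -0.075 0.1 0 0 0 0; 0 -0.10 0.135 0 0 0 0; 0 -0.125 0.165 0 0 0 0; 0 -0.15 0.20 0 0 0 0; 0 -0.175 0.235 0 0 0 0; 0 -0.20 0.265 0 0 0 0; 0 -0.225 0.3 0 0 0 0; 0 -0.25 0.33 0 0 0 0"

```text
t: 1.92
tcp_pos: [0.5672, -0.1487, 0.2817]
eef_rot: [-0.0, 0.85, 0.526, 0.0]
contact_force: [1.1, 2.1, 1.1]
finger_gap: 0.996
```

Emit:
arm_command:
  series: "0 -0.015 0.02 0 0 0 0; 0 -0.025 0.035 0 0 0 0; 0 -0.03 0.04 0 0 0 0; 0 -0.03 0.04 0 0 0 0; 0 -0.03 0.04 0 0 0 0"

```text
t: 2.33
tcp_pos: [0.5884, -0.1911, 0.2814]
eef_rot: [-0.0, 0.851, 0.526, -0.0]
contact_force: [0.0, 1.1, -0.5]
finger_gap: 1.004
```

```bash
python3 k.py .196
```

```text
2.3333 [-0.13  0.43  0.52  1.58 -0.22  1.2   1.55] [ 0.5884 -0.1911  0.2814] [ 0.   1.1 -0.5] 1.004 yaw 63.43
(array([-0.0077,  0.0093,  0.0854]), array([-0.0009, -0.0004,  0.0005]))
```

Emit:
arm_command:
  series: "0 -0.004 0.005 0.01 0 0 0; 0 -0.0077 0.0093 0.02 0 0 0; 0 -0.0077 0.0093 0.035 0 0 0; 0 -0.0077 0.0093 0.05 0 0 0; 0 -0.0077 0.0093 0.065 0 0 0; 0 -0.0077 0.0093 0.075 0 0 0; 0 -0.0077 0.0093 0.082 0 0 0; 0 -0.0077 0.0093 0.085 0 0 0; 0 -0.0077 0.0093 0.085 0 0 0; 0 -0.0077 0.0093 0.085 0 0 0"

```text
t: 3.17
tcp_pos: [0.5938, -0.203, 0.1971]
eef_rot: [0.0, 0.851, 0.526, 0.0]
contact_force: [0.3, -1.3, 0.5]
finger_gap: 1.003
```

```bash
python3 k.py .196; python3 - <<'E'
from plant import ctrl
from h import *
T=ctrl.snapshot("top");S=ctrl.snapshot("scene")
cv2.imwrite("pics/g1.png",np.hstack([cv2.resize(T["img"][165:265,320:420],(400,400),interpolation=2),cv2.resize(S["img"][110:210,240:340],(400,400),interpolation=2)]))
E
```

```text
3.1667 [-0.08  0.51  0.49  1.66 -0.27  1.03  1.6 ] [ 0.5938 -0.203   0.1971] [ 0.3 -1.3  0.5] 1.003 yaw 63.43
(array([ 0.0005, -0.001 ,  0.0011]), array([ 0.0006, -0.0001,  0.0005]))
```

View pics/g1.png

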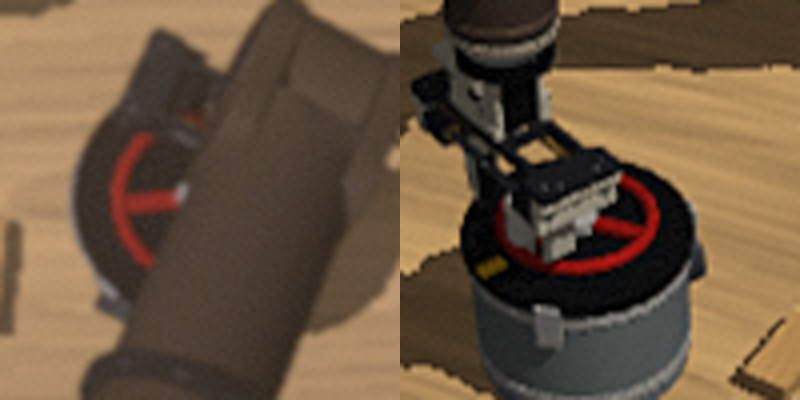

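The scene view shows the gripper down over the wheel, with the fingers straddling the knob at about (565,225) in the crop. Next I'll close on it.

Emit:
arm_command:
  series: "0.3 0 -0.001 0.001 0 0 0; 0.6 0 -0.001 0.001 0 0 0; 0.8 0 -0.001 0.001 0 0 0; 0.9 0 -0.001 0.001 0 0 0; 0.9 0 -0.001 0.001 0 0 0; 0.9 0 -0.001 0.001 0 0 0; 0.9 0 -0.001 0.001 0 0 0; 0.9 0 -0.001 0.001 0 0 0"
  newtons: 20

```text
t: 3.93
tcp_pos: [0.5927, -0.2025, 0.1957]
eef_rot: [-0.0, 0.851, 0.526, 0.0]
contact_force: [-0.6, -0.8, -0.6]
finger_gap: 0.47
```

```bash
python3 k.py .196
```

```text
3.9333 [-0.09  0.51  0.49  1.67 -0.27  1.03  1.6 ] [ 0.5927 -0.2025  0.1957] [-0.6 -0.8 -0.6] 0.47 yaw 63.42
(array([ 0.0006,  0.0003, -0.0003]), array([ 0.    , -0.    ,  0.0004]))
```

Emit:
arm_command:
  series: "0.9 0 0 0 0 0 0; 0.9 0 0 0 0 0 0; 0.9 0 0 0 0 0 0; 0.9 0 0 0 0 0 0; 0.9 0 0 0 0 0 0"

```text
t: 4.35
tcp_pos: [0.5927, -0.2025, 0.1957]
eef_rot: [0.0, 0.851, 0.526, -0.0]
contact_force: [-0.3, -0.3, -0.2]
finger_gap: 0.281
```

```bash
python3 k.py .196
```

```text
4.35 [-0.09  0.51  0.49  1.67 -0.27  1.03  1.6 ] [ 0.5927 -0.2025  0.1957] [-0.3 -0.3 -0.2] 0.281 yaw 63.42
(array([ 0.0006,  0.0003, -0.0003]), array([0.    , 0.0001, 0.0003]))
```

Emit:
arm_command:
  series: "0.9 -0.0096 -0.0008 0 0 0 0; 0.9 -0.0188 -0.0033 0 0 0 0; 0.9 -0.0275 -0.0074 0 0 0 0; 0.9 -0.0354 -0.0129 0 0 0 0; 0.9 -0.0421 -0.0196 0 0 0 0; 0.9 -0.0476 -0.0275 0 0 0 0; 0.9 -0.0517 -0.0362 0 0 0 0; 0.9 -0.0542 -0.0454 0 0 0 0; 0.9 -0.055 -0.055 0 0 0 0; 0.9 -0.055 -0.055 0 0 0 0"

```text
t: 5.18
tcp_pos: [0.5159, -0.227, 0.1957]
eef_rot: [-0.001, 0.851, 0.525, -0.001]
contact_force: [-4.1, -6.0, -2.6]
finger_gap: 0.276
```

```bash
cat > c.py <<'E'
from plant import ctrl
from h import *
S=ctrl.snapshot("scene");o=ctrl.get_obs();p=o["tcp_pos"][:2]-[.544,-.1775]
print(o["q"].round(2),o["tcp_pos"].round(4),"F",o["contact_force"].round(1),"gap",round(o["finger_gap"],3),"r",np.hypot(*p).round(4),"cw",-26.6-np.degrees(np.arctan2(p[1],p[0])))
import glob
n=len(glob.glob("pics/w*.png"));cv2.imwrite(f"pics/w{n}.png",cv2.resize(S["img"][100:220,230:350],(480,480),interpolation=2));print(n)
E
python3 c.py
```

```text
[-0.05  0.42  0.51  1.82 -0.24  0.97  1.67] [ 0.5164 -0.2273  0.1957] F [-4.6 -5.7 -0.5] gap 0.279 r 0.0569 cw 92.3918298291045
0
```

View pics/w0.png

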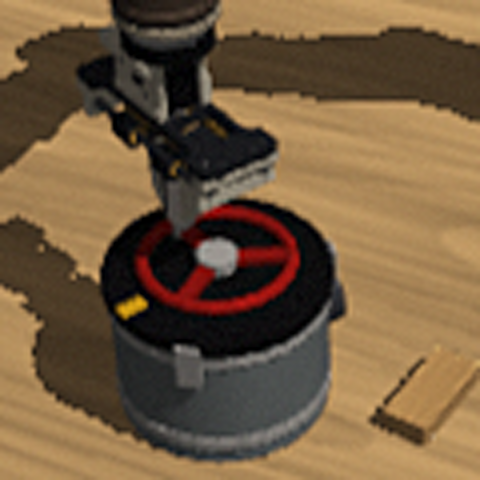

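Emit:
arm_command:
  series: "0.9 0.0008 -0.0096 0 0 0 0; 0.9 0.0033 -0.0188 0 0 0 0; 0.9 0.0074 -0.0275 0 0 0 0; 0.9 0.0129 -0.0354 0 0 0 0; 0.9 0.0196 -0.0421 0 0 0 0; 0.9 0.0275 -0.0476 0 0 0 0; 0.9 0.0362 -0.0517 0 0 0 0; 0.9 0.0454 -0.0542 0 0 0 0; 0.9 0.055 -0.055 0 0 0 0; 0.9 0.055 -0.055 0 0 0 0"

```text
t: 6.07
tcp_pos: [0.4961, -0.1502, 0.1957]
eef_rot: [-0.0, 0.85, 0.527, 0.001]
contact_force: [1.1, 0.3, -2.7]
finger_gap: 0.281
```

```bash
python3 c.py
```

```text
[-0.19  0.34  0.5   1.93 -0.2   0.92  1.52] [ 0.4956 -0.1511  0.1957] F [ 0.8 -0.2 -2. ] gap 0.278 r 0.0551 cw -178.02256176637812
1
```

View pics/w1.png

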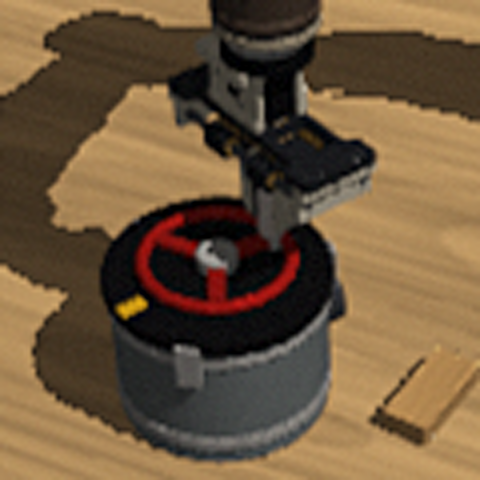

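Emit:
arm_command:
  series: "0.9 0.0096 0.0008 0 0 0 0; 0.9 0.0188 0.0033 0 0 0 0; 0.9 0.0275 0.0074 0 0 0 0; 0.9 0.0354 0.0129 0 0 0 0; 0.9 0.0421 0.0196 0 0 0 0; 0.9 0.0476 0.0275 0 0 0 0; 0.9 0.0517 0.0362 0 0 0 0; 0.9 0.0542 0.0454 0 0 0 0; 0.9 0.055 0.055 0 0 0 0; 0.9 0.055 0.055 0 0 0 0"

```text
t: 6.95
tcp_pos: [0.5691, -0.1307, 0.1957]
eef_rot: [0.001, 0.851, 0.525, -0.001]
contact_force: [-2.1, -5.7, 1.9]
finger_gap: 0.283
```

```bash
python3 c.py
```

```text
[-0.21  0.44  0.48  1.78 -0.24  0.98  1.47] [ 0.5687 -0.1304  0.1957] F [-2.2 -7.3  0.4] gap 0.278 r 0.0532 cw -88.89207518671417
2
```

View pics/w2.png

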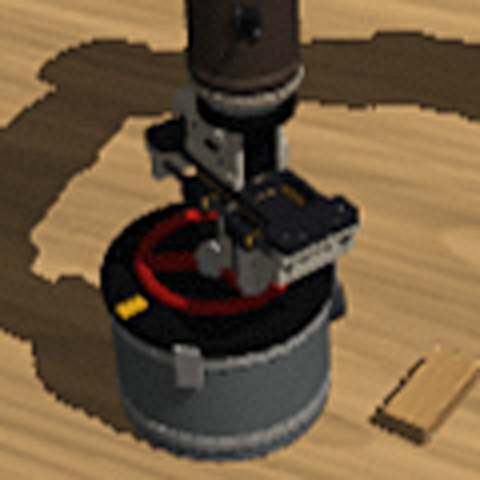

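Emit:
arm_command:
  series: "0.9 -0.0008 0.0096 0 0 0 0; 0.9 -0.0033 0.0188 0 0 0 0; 0.9 -0.0074 0.0275 0 0 0 0; 0.9 -0.0129 0.0354 0 0 0 0; 0.9 -0.0196 0.0421 0 0 0 0; 0.9 -0.0275 0.0476 0 0 0 0; 0.9 -0.0362 0.0517 0 0 0 0; 0.9 -0.0454 0.0542 0 0 0 0; 0.9 -0.055 0.055 0 0 0 0; 0.9 -0.055 0.055 0 0 0 0"

```text
t: 7.83
tcp_pos: [0.592, -0.2041, 0.1957]
eef_rot: [0.0, 0.851, 0.525, -0.0]
contact_force: [-2.7, -1.1, 1.8]
finger_gap: 0.277
```

```bash
python3 c.py; python3 k.py .196
```

```text
[-0.08  0.51  0.48  1.67 -0.27  1.03  1.6 ] [ 0.5923 -0.2034  0.1957] F [-2.6 -0.5  2.2] gap 0.279 r 0.0548 cw 1.5641744677605267
3
7.8833 [-0.08  0.51  0.48  1.67 -0.27  1.03  1.6 ] [ 0.5923 -0.2034  0.1957] [-2.6 -0.5  2.2] 0.279 yaw 63.33
(array([ 0.0015,  0.0002, -0.0003]), array([-0.0002,  0.0005, -0.0012]))
```

View pics/w3.png

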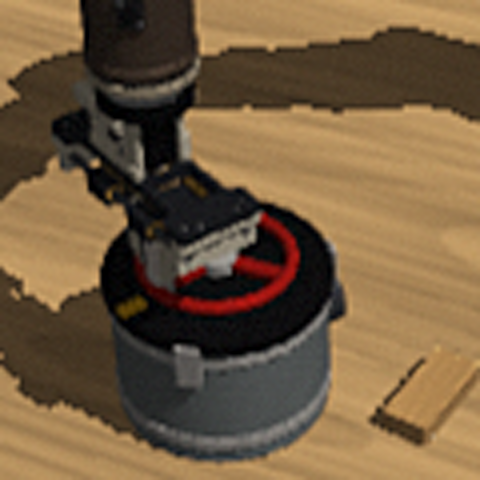

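The knob is back at the mark, within about 1 mm of its start. I'll open, retreat and check.

Emit:
arm_command:
  series: "0.9 0.0005 0 0 0 0 0; 0.9 0.0005 0 0 0 0 0; 0 0.0005 0 0 0 0 0; 0 0.0005 0 0 0 0 0; 0 0.0005 0 0 0 0 0; 0 0.0005 0 0 0 0 0; 0 0.0005 0 0 0 0 0; 0 0.0005 0 0 0 0 0; 0 0.0005 0 0 0 0 0; 0 0.0005 0 0 0 0 0"

```text
t: 8.72
tcp_pos: [0.593, -0.202, 0.1957]
eef_rot: [0.0, 0.851, 0.526, 0.0]
contact_force: [-0.7, -0.4, -0.0]
finger_gap: 0.809
```

Emit:
arm_command:
  series: "0 0 0 0 0 0 0; 0 0 0 0 0 0 0; 0 0 0 -0.01 0 0 0; 0 0 0 -0.02 0 0 0; 0 0 0 -0.04 0 0 0; 0 0 0 -0.06 0 0 0; 0 0 0 -0.08 0 0 0; 0 0 0 -0.1 0 0 0; 0 0 0 -0.1 0 0 0; 0 0 0 -0.1 0 0 0"

```text
t: 9.55
tcp_pos: [0.5936, -0.2025, 0.298]
eef_rot: [0.001, 0.851, 0.526, 0.001]
contact_force: [-1.0, -0.5, -0.1]
finger_gap: 1.003
```

```bash
python3 c.py;  python3 - <<'E'
from plant import ctrl
from h import *
o=ctrl.get_obs()
# target above gate, first at z .28
th=np.radians(-4.2)
h=np.array([.4955,.216]);tab=h+.04*np.array([np.cos(th),np.sin(th)])
print(tab,togo(o,[*tab,.28],th))
E
```

```text
[-0.1   0.43  0.52  1.53 -0.22  1.23  1.55] [ 0.5931 -0.2021  0.2966] F [ 0.7 -0.3 -1.4] gap 1.001 r 0.0549 cw 0.03187213302079783
4
[0.53539258 0.21307047] (array([ 0.3455, -0.2374,  0.0165]), array([ 9.0000e-04, -1.3000e-03,  1.1802e+00]))
```

View pics/w4.png

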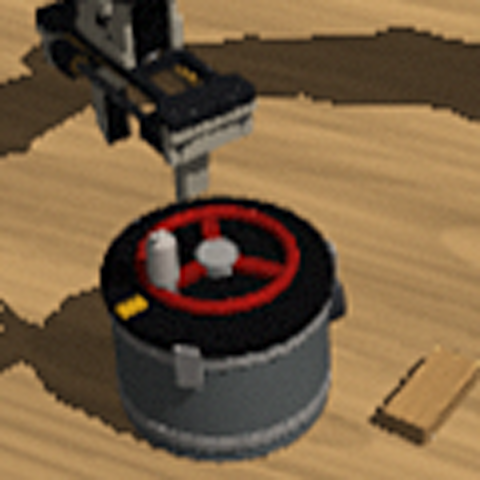

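Emit:
arm_command:
  series: "0 0.025 -0.015 0 0 0 0.1; 0 0.055 -0.035 0 0 0 0.2; 0 0.085 -0.055 0 0 0 0.3; 0 0.115 -0.075 0 0 0 0.4; 0 0.145 -0.095 0 0 0 0.5; 0 0.175 -0.115 0 0 0 0.6; 0 0.205 -0.135 0 0 0 0.7; 0 0.235 -0.155 0 0 0 0.8; 0 0.265 -0.175 0 0 0 0.9; 0 0.29 -0.195 0 0 0 1.0"

```text
t: 10.43
tcp_pos: [0.5474, 0.1472, 0.295]
eef_rot: [0.0, 0.999, 0.052, -0.001]
contact_force: [1.0, 0.8, 0.5]
finger_gap: 1.003
```

```bash
cat > g.py <<'E'
from plant import ctrl
from h import *
import sys
o=ctrl.get_obs()
th=np.radians(-4.2); h=np.array([.4955,.216]); p=h+float(sys.argv[2])*np.array([np.cos(th),np.sin(th)])
print(o["t"],o["q"].round(2),o["tcp_pos"].round(4),"F",o["contact_force"].round(1),"gap",round(o["finger_gap"],3))
d=o["tcp_pos"][:2]-h; print("gate xy",(d@[np.cos(th),np.sin(th)]).round(4),(d@[-np.sin(th),np.cos(th)]).round(4))
print(togo(o,[*p,float(sys.argv[1])],th))
E
python3 g.py .28 .04
```

```text
10.4333 [-0.85  0.34  0.67  1.69 -0.23  1.19 -0.02] [0.5474 0.1472 0.295 ] F [1.  0.8 0.5] gap 1.003
gate xy 0.0568 -0.0648
(array([-0.0051, -0.0668,  0.015 ]), array([0.    , 0.0012, 0.1765]))
```

Emit:
arm_command:
  series: "0 0 -0.025 0 0 0 0.1; 0 -0.002 -0.045 0 0 0 0.17; 0 -0.003 -0.055 0 0 0 0.17; 0 -0.003 -0.06 0 0 0 0.17; 0 -0.003 -0.06 0 0 0 0.17; 0 -0.003 -0.06 0 0 0 0.17"

```text
t: 10.93
tcp_pos: [0.5392, 0.2024, 0.2957]
eef_rot: [0.0, 1.0, -0.031, 0.0]
contact_force: [-0.1, -0.2, 0.5]
finger_gap: 0.996
```

```bash
python3 g.py .12 .04;  python3 - <<'E'
from plant import ctrl
from h import *
T=ctrl.snapshot("top")["img"];S=ctrl.snapshot("scene")["img"]
T0=cv2.imread("pics/top0.png");S0=cv2.imread("pics/scene0.png")
z=lambda i:cv2.resize(i,(380,280),interpolation=2)
cv2.imwrite("pics/v.png",np.vstack([np.hstack([z(T0[165:265,320:420]),z(T[165:265,320:420])]),np.hstack([z(S[140:270,230:470]),z(T[140:270,160:400])])]))
E
```

```text
10.9333 [-0.95  0.36  0.69  1.67 -0.24  1.2  -0.26] [0.5392 0.2024 0.2957] F [-0.1 -0.2  0.5] gap 0.996
gate xy 0.0446 -0.0104
(array([-0.0045, -0.0106,  0.1757]), array([ 0.0007, -0.0001,  0.0105]))
```

View pics/v.png

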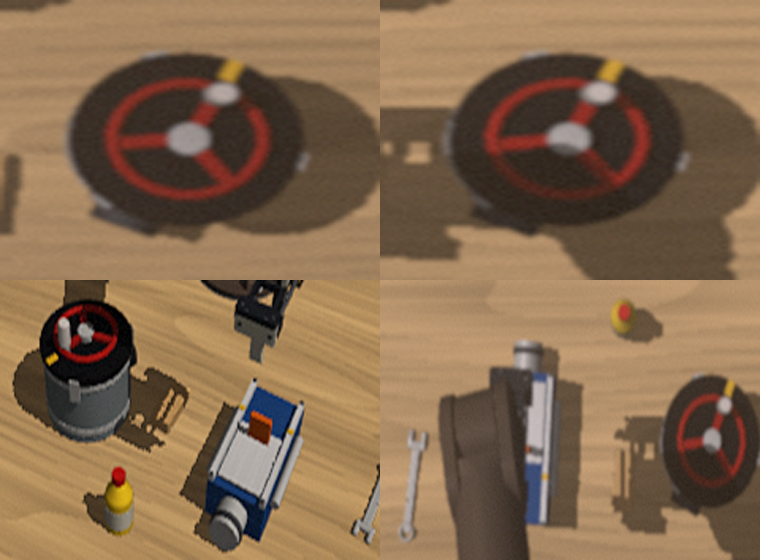

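The wheel looks the same as at the start: the knob sits against the yellow mark at (598,92), compared with (220,92) in the left panel. The objects are untouched. Now I'll go down on the tab.

Emit:
arm_command:
  series: "0 -0.003 -0.006 0.01 0 0 0.01; 0 -0.0045 -0.0106 0.03 0 0 0.01; 0 -0.0045 -0.0106 0.055 0 0 0.01; 0 -0.0045 -0.0106 0.08 0 0 0.01; 0 -0.0045 -0.0106 0.1 0 0 0.01; 0 -0.0045 -0.0106 0.11 0 0 0.01; 0 -0.0045 -0.0106 0.115 0 0 0.01; 0 -0.0045 -0.0106 0.115 0 0 0.01; 0 -0.0045 -0.0106 0.115 0 0 0.01"

```text
t: 11.78
tcp_pos: [0.5356, 0.2147, 0.1814]
eef_rot: [-0.0, 0.999, -0.037, 0.0]
contact_force: [0.4, 0.3, 0.1]
finger_gap: 0.999
```

```bash
python3 g.py .116 .04;  python3 - <<'E'
from plant import ctrl
from h import *
S=ctrl.snapshot("scene")["img"]
cv2.imwrite("pics/v2.png",cv2.resize(S[150:270,335:455],(600,600),interpolation=2))
E
```

```text
11.7833 [-0.92  0.47  0.63  1.82 -0.34  0.96 -0.22] [0.5356 0.2147 0.1814] F [0.4 0.3 0.1] gap 0.999
gate xy 0.0401 0.0016
(array([-0.0002,  0.0016,  0.0654]), array([-0.0004, -0.0008, -0.0004]))
```

View pics/v2.png

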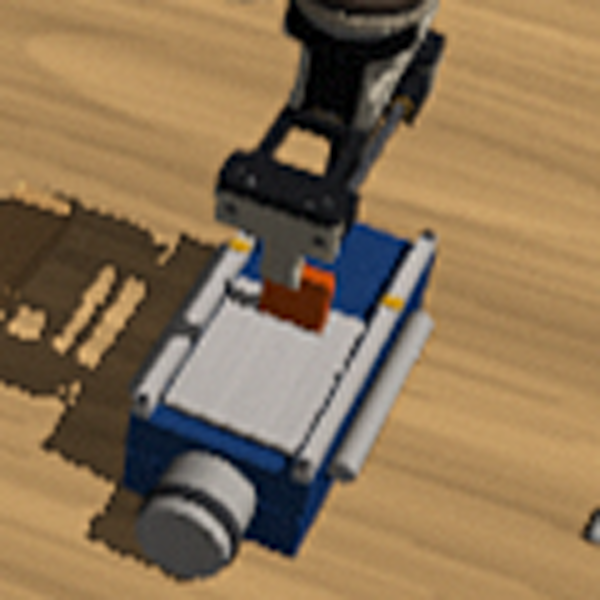

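Emit:
arm_command:
  series: "0 0 0.0015 0.015 0 0 0; 0 0 0.0015 0.03 0 0 0; 0 0 0.0015 0.045 0 0 0; 0 0 0.0015 0.055 0 0 0; 0 0 0.0015 0.062 0 0 0; 0 0 0.0015 0.065 0 0 0; 0 0 0.0015 0.065 0 0 0; 0 0 0.0015 0.065 0 0 0"

```text
t: 12.5
tcp_pos: [0.5354, 0.2134, 0.1163]
eef_rot: [-0.0, 0.999, -0.037, 0.0]
contact_force: [-0.3, 0.2, -0.0]
finger_gap: 1.001
```

```bash
python3 g.py .116 .04
```

```text
12.5 [-0.88  0.55  0.58  1.88 -0.4   0.83 -0.16] [0.5354 0.2134 0.1163] F [-0.3  0.2 -0. ] gap 1.001
gate xy 0.04 0.0003
(array([-0.    ,  0.0003,  0.0003]), array([-0.0004, -0.0008,  0.0002]))
```

Emit:
arm_command:
  series: "1 0 0 0 0 0 0; 1 0 0 0 0 0 0; 1 0 0 0 0 0 0; 1 0 0 0 0 0 0; 1 0 0 0 0 0 0; 1 0 0 0 0 0 0; 1 0 0 0 0 0 0; 1 0 0 0 0 0 0; 1 0 0 0 0 0 0; 1 0 0 0 0 0 0"
  newtons: 30

```text
t: 13.33
tcp_pos: [0.535, 0.2132, 0.1157]
eef_rot: [0.0, 0.999, -0.037, -0.0]
contact_force: [0.9, -0.2, 0.3]
finger_gap: 0.323
```

Emit:
arm_command:
  series: "1 0 0 0 0 0 0; 1 0 0 0 0 0 0; 1 0 0 0 0 0 0; 1 0 0 0 0 0 0; 1 0 0 0 0 0 0; 1 0 0 0 0 0 0; 1 0 0 0 0 0 0"

```text
t: 13.92
tcp_pos: [0.5353, 0.2133, 0.1158]
eef_rot: [-0.0, 0.999, -0.037, 0.0]
contact_force: [3.1, -0.9, -3.4]
finger_gap: 0.127
```

```bash
python3 g.py .116 .04
```

```text
13.9167 [-0.88  0.55  0.58  1.88 -0.4   0.83 -0.16] [0.5353 0.2133 0.1158] F [ 3.1 -0.9 -3.4] gap 0.127
gate xy 0.0399 0.0002
(array([ 0.0001,  0.0002, -0.0002]), array([-0.    , -0.0007,  0.0002]))
```

Emit:
arm_command:
  series: "1 -0.004 0 0 0 0 0; 1 -0.009 0 0 0 0 0; 1 -0.014 0 0 0 0 0; 1 -0.019 0 0 0 0 0; 1 -0.024 0 0 0 0 0; 1 -0.029 0 0 0 0 0; 1 -0.034 0 0 0 0 0; 1 -0.038 0 0 0 0 0; 1 -0.04 0 0 0 0 0; 1 -0.04 0 0 0 0 0"

```text
t: 14.75
tcp_pos: [0.4958, 0.2161, 0.1158]
eef_rot: [0.0, 0.999, -0.037, 0.001]
contact_force: [8.5, -0.3, -9.3]
finger_gap: 0.129
```

Emit:
arm_command:
  series: "1 0 0 0 0 0 0; 1 0 0 0 0 0 0; 1 0 0 0 0 0 0"

```text
t: 15.0
tcp_pos: [0.4962, 0.216, 0.1158]
eef_rot: [0.0, 0.999, -0.037, 0.001]
contact_force: [7.9, -1.2, -9.6]
finger_gap: 0.133
```

```bash
python3 g.py .116 .0;  python3 - <<'E'
from plant import ctrl
from h import *
s=ctrl.snapshot("scene");S=s["img"];T=ctrl.snapshot("top")["img"]
cv2.imwrite("pics/v3.png",cv2.resize(S[170:270,345:445],(600,600),interpolation=2))
cv2.imwrite("pics/v4.png",T)
E
```

```text
15.0 [-0.93  0.51  0.59  1.97 -0.39  0.78 -0.19] [0.4962 0.216  0.1158] F [ 7.9 -1.2 -9.6] gap 0.133
gate xy 0.0007 0.0001
(array([-0.0007,  0.0001, -0.0002]), array([ 0.    , -0.0024, -0.0001]))
```

View pics/v3.png

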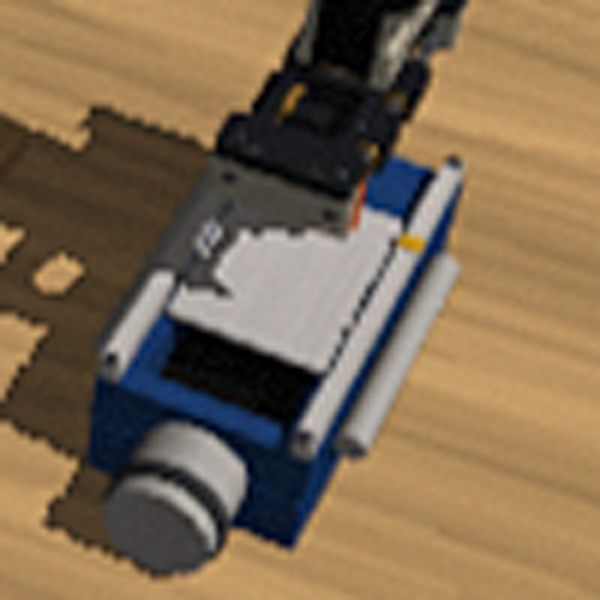

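View pics/v4.png

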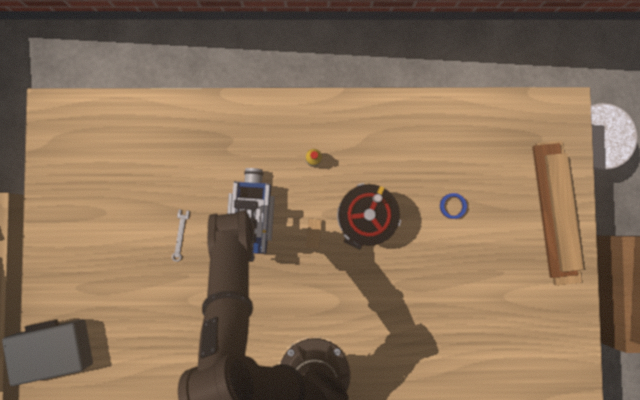

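```bash
python3 - <<'E'
from plant import ctrl
from h import *
s=ctrl.snapshot("scene");ctrl_img=s["img"];S0=cv2.imread("pics/scene0.png")
th=np.radians(-4.2);X=np.array([np.cos(th),np.sin(th)]);Y=np.array([-X[1],X[0]]);h=np.array([.4955,.216])
# grey profile along blade centre-ish line (y=+0.02..+.035), z=.081; gate x from -.02 to .16
for y in(-.01,.01,.025,.035):
  for im in(S0,ctrl_img):
    g=np.arange(.0,.15,.0025);P=np.array([[*(h+a*X+y*Y),.081] for a in g]);uv=proj(s,P).astype(np.float32)
    v=cv2.remap(cv2.cvtColor(im,6),uv[None,:,0],uv[None,:,1],1)[0].astype(int)
    d=np.diff(v);i=d.argmin();print(y,"edge x",g[i],d[i])
E
```

```text
-0.01 edge x 0.145 -52
-0.01 edge x 0.1075 -54
0.01 edge x 0.145 -43
0.01 edge x 0.105 -53
0.025 edge x 0.145 -48
0.025 edge x 0.1075 -59
0.035 edge x 0.145 -45
0.035 edge x 0.105 -62
```

Emit:
arm_command:
  series: "1 -0.0007 0 0 0 0 0; 1 -0.0007 0 0 0 0 0; 1 -0.0007 0 0 0 0 0; 1 -0.0007 0 0 0 0 0; 1 -0.0007 0 0 0 0 0; 1 -0.0007 0 0 0 0 0"

```text
t: 15.65
tcp_pos: [0.4956, 0.2161, 0.1158]
eef_rot: [0.0, 0.999, -0.037, 0.001]
contact_force: [10.1, 0.1, -9.4]
finger_gap: 0.13
```

```bash
python3 g.py .116 .0; python3 - <<'E'
from plant import ctrl
print(ctrl.finish_job())
E
```

```text
15.65 [-0.94  0.5   0.59  1.97 -0.39  0.78 -0.19] [0.4956 0.2161 0.1158] F [10.1  0.1 -9.4] gap 0.13
gate xy 0.0001 0.0001
(array([-0.0001,  0.0001, -0.0002]), array([ 0.    , -0.0026, -0.0001]))
the job is handed in; nothing more can be done
None
```

I turned the hand wheel one full turn clockwise, then pulled the shutter open to half travel. I handed the job in at 15.65 s, still holding the tab.

- **Wheel:** I led the knob round in one grip. After I let go, the knob, spokes and yellow mark looked the same in the top view as at the start. Just before release the gripper sat about 1.5 mm (roughly 1.5°) past the mark, so I eased it back 0.5 mm.
- **Shutter:** At the end the gripper was within about 0.1 mm of my estimate of the half-travel place, which relies on a camera calibration good to about 2 mm. The force along the slide was about 10 N, as expected from the spring at half travel. In the picture the blade edge had moved about 39 mm, read to about 2 mm, and I then pulled 0.7 mm further. The shutter was never pulled past half.
- **Not explained:** The wrist also read about 9 N downward while holding the tab. It stayed steady and well below the limits.
- **Other objects:** The glue bottle, wrench, tape roll and offcut looked unmoved in the pictures. I did not measure their positions.

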